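Close up the stamp desk

TASK

Close up the stamp desk for the night: push both open drawers of the wooden stamp chest fully home, and push the red ink-pad lid over and down until it is shut flat. Use the fingertips on the outer faces only, never gripping or reaching behind a drawer front or the lid, and do it gently so that the little stamps in the drawers stay standing. Leave everything else on the desk where it is.

Things in the scene. Friction and masses are not known exactly. Their poses are not given: they have to be found in the camera images.
- chest: small wooden stamp chest fixed to the desk, 172 deep (x) x 240 wide (y) x 85 high, two drawers side by side. Origin: on the desk under the middle of its front; +x points into the chest, +y to the left drawer, z up. Ink jar and glue stick stand on its top, about 100 to 135 behind the front
- drawer_left (a joint): how far the left (+y) drawer is out, m: 0 = fully home (outer face of its front in the plane x = 0 of the chest), starts 0.045 to 0.085, stop at 0.10. Slides along the chest's x; needs about 2 N and stays where it is left
- drawer_right (a joint): the same for the right (-y) drawer
- drawer_left_front (a point): centre of the outer face of the left drawer's pale wooden front, which is 113 wide, 74 high (6 to 80 above the desk), 12 thick and flat (brass label frame and black spot are painted on); point 43 above the desk, 58 to +y of the chest's origin; axes as the chest's; moves with the drawer. Behind the front is a plywood lining, not to be touched by the fingers
- drawer_right_front (a point): the same for the right drawer, 58 to -y
- inkbox: red ink-pad box fixed on a pale base board (105 x 150 x 12) on the desk; box 85 (x) x 130 (y), its rim 42 above the desk. Origin: on the desk under its centre. Lid hinged along the rim at +x, free edge over -x when shut
- inkbox_lid (a joint): angle of the red lid, rad: 0 = shut flat, 1.57 = upright, stop at 1.9, starts 1.3 to 1.85. Stiff hinge: stays where it is left, moved by about 1.5 N at its free edge
- lid_hinge (a point): middle of the lid's hinge, on its outer face, 48 above the desk. Axes fixed to the lid: -x along the lid from hinge to free edge, y along the hinge, z out of the outer face (up when shut)
- lid_edge (a point): middle of the lid's free edge, on the outer face, 85 from the hinge; same axes. The lid is a flat red panel (white label painted on its outer face), 85 x 130 x 6 with a steel inner face, not to be touched by the fingers
- stamp_big_mid (a point): large orange hand stamp standing upright near the ink box, foot 32 x 45, 75 high; point at mid-height
- ink_mid (a point): ink jar, diameter 38, 55 high, on the chest; point at its centre
- glue_mid (a point): orange glue stick, diameter 25, 80 high, upright on the chest; point at its centre
- tape_mid (a point): roll of tape lying flat beyond the ink box, diameter 90, 22 high; point at its centre
- stamp_left: small wooden hand stamp standing upright in the left drawer, foot 24 x 34, 44 high; origin under its foot, on the drawer's floor 16 above the desk
- stamp_left_mid (a point): centre of the left drawer's stamp, 22 above its foot, z along its handle
- stamp_right: small wooden hand stamp standing upright in the right drawer, foot 24 x 34, 44 high; origin under its foot, on the drawer's floor 16 above the desk
- stamp_right_mid (a point): centre of the right drawer's stamp, 22 above its foot, z along its handle
Things that resemble listed ones, but are neither listed nor needed, are in the scene too. Leave any orange or purple look-alike of the inkbox alone.

How it is judged:
By the outcome, as a careful person would: the job done as asked, in the order asked, and still so for the second after the job is handed in, with the robot touching nothing.
It also fails if it takes over 62 s, if anything falls off the work surface, if the arm or the gripper's body presses on something with over 40 N, if the wrist force passes 120 N, or if a joint passes its speed limit or range.

ROBOT

A 6-joint arm with a two-finger parallel gripper is mounted at the origin on the work surface. World frame = base frame: x ahead of the robot, y to its left, z up, the work surface at z = 0. Lengths are in m, angles in rad, forces in N, time in s.
With the tool pointing down it reaches from about 0.35 to 0.725 m from the base axis. Payload 6 kg.
Tool frame: the origin (TCP) lies where the fingers leave the gripper's body, on its centre line; the fingertips stand 73 mm ahead of it and the grasp point (between the pads) lies 54 mm ahead of it; x points along the fingers, z is the direction in which the jaws open and shut, and the axes are right-handed (so a half turn about x gives the same grasp; the last joint's range is limited). The gripper opens to 85 mm and grips with 20 to 120 N. Pads are 22 mm wide; open, the fingers measure 114 mm over their backs; the gripper's body (76 mm by 85 mm) begins 54 mm behind the grasp point. The pads swing forward as they close: fully open they stand 13 mm farther back than shut.
Start: joints at [-0.815, 0.04, 0.085, 0, -1.615, -0.334], TCP at [0.246, -0.547, 0.304] pointing down, gripper open.
Joint ranges: [-2.56, 2.56], [-1.29, 2.01], [-1.08, 1.49], [-3.29, 1.98], [-2.81, -0.18], [-2.99, 2.99]. Speed limits (rad/s): [2.57, 2.57, 3.01, 3.14, 3.14, 3.14].

INTERFACE

Orientations are given as [roll, pitch, yaw] about the fixed x, y, z axes, in that order (R = Rz(yaw) Ry(pitch) Rx(roll)).
In Python, from cell import * gives the robot as it stands.
- The arm moves only by the shell command python3 -m handwheel 'ROWS' [OPENING]. ROWS is JSON, a list of rows, each a list of 6 numbers: the shift along the tool's x, y, z in m, then the turn, a rotation vector about the tool's x, y, z in rad. A call has 1 to 10 rows; each row shifts and turns the pose as measured when the row begins, along the tool's axes as they then stand; what a row does not reach is not made up. A row lasts 1/8 s, in which the tool goes at most 62.5 mm and 10.7 degrees, less where a joint would pass 70% of its speed; a pose out of reach is approached as far as the arm can. A call with a gripper value outside its range is refused whole. OPENING is the finger opening in m, from 0 to 0.0854, set as the call begins (- or left out, the last holds). The fingers move at their own pace and stop on an object; the grip force is fixed at half the most. Time passes only in rows, so rows that do not move let the fingers close. It gives the time, the measured TCP pose, the force and the opening at its end, in the units of the state.
- state(): the state, without advancing time (a new reading comes with each control period).
- camera(name): name is "scene" or "top" or "wrist"; returns a dict with "frame" (400x640x3 uint8, red, green, blue), "range_z" (400x640 float32, m along the optical axis (not along the pixel's ray), 0 where there is no reading), "intrinsics" (3x3 intrinsics, pixels), "eye" and "attitude" of the camera in the world. Camera axes: x right, y down, z forward; pixel columns grow to the right and rows downward; lengths in m; the calibration is good to about 2 mm. A picture is of the moment at which its call begins.
- close_job(): hands the job in, once; it reports no verdict.
The state is a dict: "time_s": time; "joints": joint angles; "joint_vel": joint speeds; "tau": joint torques, N m; "tool_pos": TCP position; "orientation": TCP orientation; "contact_force": force on the tool from outside, world axes, zero at the start; "torque": the same for the moment, N m; "opening": finger opening in m.
Only numpy, scipy, OpenCV 4.12 (cv2) and the standard library are available. Lean on these libraries where they do the work, as an engineer would, in place of code of your own. Each camera call takes 0.05 s, during which the arm holds its last target. There are 200 camera calls.

## Working session

There is one attempt and no reset: what is moved stays moved. The work goes in short steps, Python scripts to look and compute and a shell command to move; the robot and the scene stay as the last step left them, time stands still between calls to the robot, and variables do not carry over. Pictures are saved under pics/ and viewed, on a budget of 10 in all, crops included, one or two more only if the job needs it, and the job is handed in when it is done.

```bash
mkdir -p pics; ls; cat > h.py <<'E'
from cell import *
import numpy as np, cv2
from scipy.spatial.transform import Rotation as R
def shot(n,f):
    c=camera(n); cv2.imwrite('pics/'+f+'.png',c['frame'][:,:,::-1]); np.save('pics/'+f+'.npy',c,allow_pickle=True); return c
def load(f): return np.load('pics/'+f+'.npy',allow_pickle=True).item()
def att(c):
    a=np.array(c['attitude'],float)
    return a if a.shape==(3,3) else R.from_euler('xyz',a).as_matrix()
def cloud(c):
    K=np.array(c['intrinsics']);z=c['range_z'];v,u=np.mgrid[:z.shape[0],:z.shape[1]]
    p=np.stack([(u-K[0,2])/K[0,0]*z,(v-K[1,2])/K[1,1]*z,z],-1)
    w=p@att(c).T+np.array(c['eye']); w[z==0]=np.nan; return w
E
python3 - <<'E'
from h import *
for n in('scene','top'):
    c=shot(n,n+'1');print(n,c['eye'],c['attitude'],c['intrinsics'])
    w=cloud(c);print(np.nanmedian(w[:,:,2]))
print(state())
E
```

```text
pics
scene [1.08360463 0.47222478 1.20981514] [-2.52688647  0.00891225  2.24207917] [[513.07095434   0.         321.62235145]
 [  0.         513.07095434 198.19835484]
 [  0.           0.           1.        ]]
-0.0013804859731092467
top [ 0.3426945  -0.01211809  1.16675859] [-3.01501451 -0.01324275 -1.57815341] [[435.60264423   0.         323.02959113]
 [  0.         435.60264423 201.80321744]
 [  0.           0.           1.        ]]
0.0005411793424865419
{'time_s': 0.1, 'joints': array([-8.15321967e-01,  4.07538428e-02,  8.39218735e-02, -4.33236809e-04,
       -1.61546827e+00, -3.33680627e-01]), 'joint_vel': array([ 0.00051589, -0.00153944,  0.00025512,  0.00087796, -0.00203872,
        0.00192512]), 'tau': array([-4.01687867e-03, -3.69345045e+01,  3.48281944e+01,  6.95183694e+00,
       -4.58800409e-03,  9.88079762e-06]), 'tool_pos': array([ 0.24564214, -0.5472243 ,  0.3029787 ]), 'orientation': array([0.05344905, 1.56923137, 2.04605813]), 'contact_force': array([ 0.03786844,  0.33272588, -0.45991237]), 'torque': array([ 0.00083308,  0.00072182, -0.02996512]), 'opening': 0.0854718013762468}
```

View pics/top1.png

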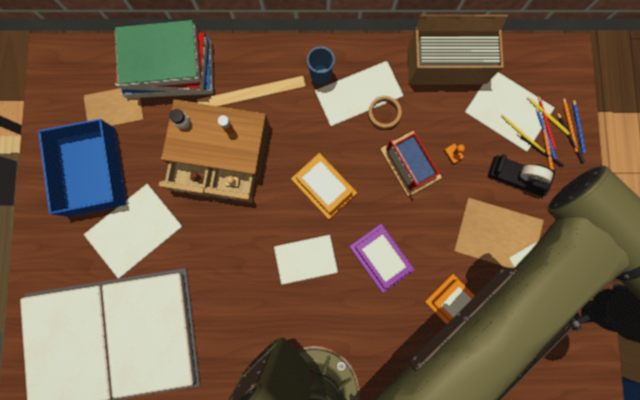

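View pics/scene1.png

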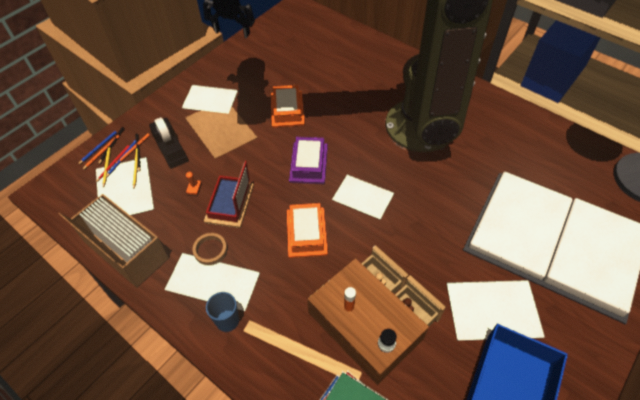

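```bash
python3 - <<'E'
from h import *
t=load('top1')['frame'][:,:,::-1];s=load('scene1')['frame'][:,:,::-1]
f=lambda i,x,y,w,h:cv2.resize(i[y:y+h,x:x+w],(400,300),interpolation=cv2.INTER_CUBIC)
cv2.imwrite('pics/crop1.png',np.vstack([np.hstack([f(t,365,110,120,90),f(t,150,90,130,120*130//160)]),np.hstack([f(s,170,150,108,81),f(s,300,240,160,120)])]))
E
```

```text
(no output)
```

View pics/crop1.png

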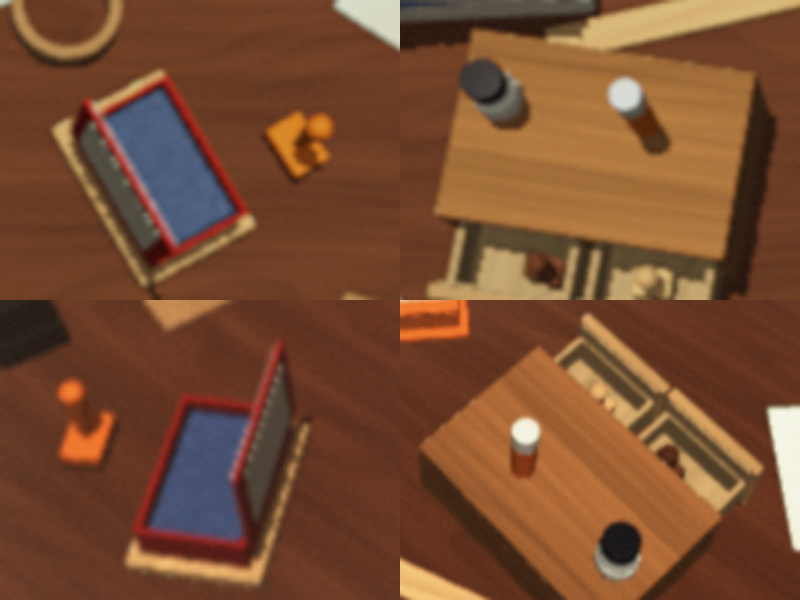

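The red box with the upright lid is at top (412,162) and scene (230,200). It is the only red one. The orange box at (323,185), the purple at (381,258) and the orange at (452,300) are the look-alikes. The hinge is on its left long side, and the outer face, with its label in shade, looks left. The chest is at top (215,150), with both drawers open towards the robot. The big stamp is at (455,153), to the right of the box. Next I'll fit the geometry from depth.

```bash
cat > fit.py <<'E'
from h import *
def fit(ts):
    P=[];C=[]
    for n in ts:
        c=load(n);w=cloud(c).reshape(-1,3);f=c['frame'].reshape(-1,3);k=np.isfinite(w[:,0]);P.append(w[k]);C.append(f[k])
    return P,C
E
python3 - <<'E'
from fit import *
(Pt,Ps),(Ct,Cs)=fit(['top1','scene1'])
for nm,P,C in(('top',Pt,Ct),('scene',Ps,Cs)):
    print(nm)
    # chest top
    k=(abs(P[:,2]-.085)<.008)&(P[:,1]>.05)&(P[:,1]<.6)&(P[:,0]>.3)&(P[:,0]<.8)
    r=cv2.minAreaRect(P[k][:,:2].astype(np.float32));print('chesttop',k.sum(),P[k].mean(0),r)
    k=(P[:,1]>.05)&(P[:,1]<.6)&(P[:,0]>.3)&(P[:,0]<.8)&(P[:,2]>.11)&(P[:,2]<.2)
    n,l,s,cen=cv2.connectedComponentsWithStats((np.histogram2d(P[k][:,0],P[k][:,1],bins=[100,110],range=[[.3,.8],[.05,.6]])[0]>0).astype(np.uint8));print('tall',s[1:,4],cen[1:]*.005+[.05,.3])
    # ink box zone
    z=(P[:,0]>.3)&(P[:,0]<.7)&(P[:,1]<-.08)&(P[:,1]>-.36)
    H=C.astype(int)
    red=z&(H[:,0]>1.8*H[:,1])&(H[:,0]>70)&(abs(P[:,2]-.042)<.006)&(H[:,1]<60)
    print('rim',red.sum(),cv2.minAreaRect(P[red][:,:2].astype(np.float32)))
    L=z&(P[:,2]>.06)&(P[:,2]<.2)
    Q=P[L];print('high',len(Q),Q.min(0),Q.max(0))
    b=z&(abs(P[:,2]-.012)<.004)&(H.sum(1)>330);print('base',b.sum(),cv2.minAreaRect(P[b][:,:2].astype(np.float32)))
    o=z&(H[:,0]>150)&(H[:,1]<.65*H[:,0])&(H[:,2]<60)&(P[:,2]>.0);print('orange',P[o&(P[:,2]>.03)].mean(0),P[o].max(0),P[o].min(0))
E
```

```text
top
chesttop 6088 [0.64184935 0.2623741  0.08315203] ((0.6389352083206177, 0.36254799365997314), (0.3156043291091919, 0.49211812019348145), 3.075775146484375)
tall [24 48  1  1  1] [[0.20645833 0.665     ]
 [0.3246875  0.68583333]
 [0.38       0.795     ]
 [0.405      0.79      ]
 [0.455      0.79      ]]
rim 143 ((0.5947459936141968, -0.2690449059009552), (0.1279330998659134, 0.0916169062256813), 32.091793060302734)
high 460 [ 0.51558566 -0.25775523  0.06024317] [ 0.63039262 -0.19367043  0.13228826]
base 451 ((0.49129316210746765, -0.22006776928901672), (0.3731224238872528, 0.26529112458229065), 5.735276222229004)
orange [ 0.60088608 -0.26393851  0.06523413] [ 0.66883211 -0.08187683  0.1280052 ] [ 0.48306972 -0.33279069  0.00643472]
scene
chesttop 6848 [0.64767585 0.26825527 0.08353476] ((0.6192014217376709, 0.36283713579177856), (0.2671390473842621, 0.49027490615844727), 3.4691643714904785)
tall [28 50] [[0.21035714 0.66892857]
 [0.3294     0.6907    ]]
rim 346 ((0.4874410331249237, -0.22578442096710205), (0.15449628233909607, 0.3894057273864746), 71.91754150390625)
high 387 [ 0.51908259 -0.25457053  0.06005676] [ 0.63639144 -0.18893128  0.13029939]
base 187 ((0.6047655344009399, -0.18025025725364685), (0.1781597137451172, 0.19935259222984314), 80.09931945800781)
orange [ 0.53548309 -0.14581403  0.0740692 ] [ 0.67411246 -0.08063422  0.12951249] [ 0.46867797 -0.28315297  0.00088513]
```

```bash
python3 - <<'E'
from fit import *
(Pt,Ps),(Ct,Cs)=fit(['top1','scene1'])
def big(P,k,o,res=.004):
    g=np.floor((P[k][:,:2]-o)/res).astype(int);im=np.zeros((160,160),np.uint8);im[g[:,0].clip(0,159),g[:,1].clip(0,159)]=1
    im=cv2.morphologyEx(im,cv2.MORPH_CLOSE,np.ones((3,3)))
    im=cv2.morphologyEx(im,cv2.MORPH_OPEN,np.ones((5,5)))
    n,l,s,c=cv2.connectedComponentsWithStats(im);i=1+s[1:,4].argmax()
    lab=l[g[:,0].clip(0,159),g[:,1].clip(0,159)];return P[k][lab==i]
for nm,P,C in(('top',Pt,Ct),('scene',Ps,Cs)):
    k=(abs(P[:,2]-.085)<.006)&(P[:,1]>.05)&(P[:,1]<.6)&(P[:,0]>.3)&(P[:,0]<.8)
    Q=big(P,k,[.3,.05]);r=cv2.minAreaRect(Q[:,:2].astype(np.float32));print(nm,'chest',len(Q),r,cv2.boxPoints(r).round(3).tolist())
    z=(P[:,0]>.45)&(P[:,0]<.7)&(P[:,1]<-.15)&(P[:,1]>-.28)&(P[:,2]>.055)&(P[:,2]<.2)
    Q=P[z]
    best=None
    rng=np.random.default_rng(0)
    for _ in range(500):
        a=Q[rng.choice(len(Q),3,False)];n=np.cross(a[1]-a[0],a[2]-a[0])
        if np.linalg.norm(n)<1e-6: continue
        n/=np.linalg.norm(n);i=abs((Q-a[0])@n)<.003
        if best is None or i.sum()>best.sum():best=i
    q=Q[best];m=q.mean(0);n=np.linalg.svd(q-m)[2][2];n*=np.sign(n[1]);print('lid',len(Q),len(q),m,n,q.min(0),q.max(0),'ang',np.pi/2-np.arctan2(n[2],np.hypot(*n[:2])), 'yaw',np.arctan2(n[1],n[0]))
    t=Q[Q[:,2]>.115];print('top edge',t.min(0),t.max(0)); print(t[t[:,0].argsort()][::max(1,len(t)//8)].round(3))
E
```

```text
top chest 5182 ((0.6521791219711304, 0.24929901957511902), (0.24000036716461182, 0.16039220988750458), 80.69879913330078) [[0.5540000200271606, 0.14399999380111694], [0.7120000123977661, 0.11800000071525574], [0.7509999871253967, 0.35499998927116394], [0.5920000076293945, 0.38100001215934753]]
lid 480 460 [ 0.57160015 -0.22542032  0.09875123] [-0.48231955  0.8758467   0.01613721] [ 0.51558566 -0.25775523  0.05566894] [ 0.63039262 -0.19367043  0.12891576] ang 1.5546584168435742 yaw 2.074168717076946
top edge [ 0.51579822 -0.25775523  0.11504935] [ 0.63039262 -0.19367043  0.13228826]
[[ 0.516 -0.254  0.12 ]
 [ 0.531 -0.248  0.117]
 [ 0.545 -0.239  0.126]
 [ 0.558 -0.233  0.121]
 [ 0.572 -0.228  0.127]
 [ 0.585 -0.217  0.123]
 [ 0.6   -0.209  0.125]
 [ 0.613 -0.208  0.123]
 [ 0.628 -0.2    0.124]]
scene chest 6092 ((0.6564685106277466, 0.25304311513900757), (0.2406667321920395, 0.16165369749069214), 80.63501739501953) [[0.5569999814033508, 0.1469999998807907], [0.7170000076293945, 0.12099999934434891], [0.7559999823570251, 0.35899999737739563], [0.5960000157356262, 0.38499999046325684]]
lid 407 384 [ 0.58194673 -0.21875268  0.09645971] [-0.47398729  0.88042227  0.01388088] [ 0.51908259 -0.25457053  0.05538965] [ 0.63639144 -0.18892875  0.13029939] ang 1.5569150006470716 yaw 2.0646617561035416
top edge [ 0.51908259 -0.25457053  0.11533946] [ 0.63639144 -0.18893128  0.13029939]
[[ 0.519 -0.254  0.118]
 [ 0.538 -0.246  0.125]
 [ 0.552 -0.241  0.121]
 [ 0.568 -0.226  0.119]
 [ 0.583 -0.222  0.124]
 [ 0.594 -0.219  0.121]
 [ 0.607 -0.209  0.125]
 [ 0.619 -0.198  0.121]
 [ 0.631 -0.198  0.121]]
```

```bash
cat >> h.py <<'E'
O=np.array([.563,.2663,0]);yc=-.1625;Rc=R.from_euler('z',yc).as_matrix()
def RT(s): return R.from_euler('xyz',s['orientation']).as_matrix()
def go(tip,yaw=None,reach=.073):
    """tip target (world), tool down with tool z at heading yaw: shift in tool axes, turn"""
    s=state();M=RT(s);p=np.array(s['tool_pos'])
    x=np.array([0,0,-1.]);z=np.array([np.cos(yaw),np.sin(yaw),0]) if yaw is not None else M[:,2]
    z=z-x*(z@x);z/=np.linalg.norm(z);T=np.stack([x,np.cross(z,x),z],1)
    d=np.array(tip)-x*reach-p
    print('t',round(s['time_s'],2),'tip',(p+M[:,0]*reach).round(4),'shift tool',(M.T@d).round(4),'turn',R.from_matrix(M.T@T).as_rotvec().round(4),'F',np.round(s['contact_force'],1),'tool axes y,z',M[:,1].round(3),M[:,2].round(3))
E
python3 - <<'E'
from h import *
for n in('top1','scene1'):
    P=(cloud(load(n)).reshape(-1,3)-O)@Rc
    for nm,s in(('L',1),('R',-1)):
        k=(P[:,0]>-.13)&(P[:,0]<.0)&(abs(P[:,1]-s*.058)<.045)&(abs(P[:,2]-.08)<.007);q=P[k]
        print(n,nm,len(q),np.percentile(q[:,0],[2,10,50,90,98]).round(4),q[:,2].mean())
    k=(P[:,0]>-.13)&(P[:,0]<-.02)&(abs(P[:,2]-.08)<.007)&(abs(P[:,1])<.15);print(np.percentile(P[k][:,1],[1,99]))
go(O+Rc@[-.13,.058,.12],yc)
go(O+Rc@[-.13,.058,.12],yc+np.pi)
go(O+Rc@[-.13,.058,.12],yc+np.pi/2)
go(O+Rc@[-.13,.058,.12],yc-np.pi/2)
s=state();c=shot('wrist','w1');M=RT(s);print('cam in tool',M.T@(np.array(c['eye'])-s['tool_pos']))
E
```

```text
top1 L 216 [-0.0563 -0.0553 -0.0492 -0.0429 -0.0416] 0.0779080169162679
top1 R 214 [-0.0544 -0.0533 -0.0474 -0.0409 -0.0397] 0.07829090309827293
[-0.11405713  0.10930833]
scene1 L 237 [-0.0531 -0.0512 -0.0445 -0.0389 -0.0374] 0.07805679687964766
scene1 R 214 [-0.0503 -0.0487 -0.0417 -0.0366 -0.0348] 0.07806276722754724
[-0.1078811  0.1143913]
t 0.1 tip [ 0.2456 -0.5471  0.23  ] shift tool [ 0.1111 -0.5462  0.7322] turn [ 2.1551e+00  8.0000e-04 -1.7000e-03] F [ 0.   0.3 -0.5] tool axes y,z [-0.912 -0.409  0.   ] [-0.409  0.912  0.002]
t 0.1 tip [ 0.2456 -0.5471  0.23  ] shift tool [ 0.1111 -0.5462  0.7322] turn [-9.865e-01  1.500e-03  7.000e-04] F [ 0.   0.3 -0.5] tool axes y,z [-0.912 -0.409  0.   ] [-0.409  0.912  0.002]
t 0.1 tip [ 0.2456 -0.5471  0.23  ] shift tool [ 0.1111 -0.5462  0.7322] turn [ 5.843e-01  1.500e-03 -5.000e-04] F [ 0.   0.3 -0.5] tool axes y,z [-0.912 -0.409  0.   ] [-0.409  0.912  0.002]
t 0.1 tip [ 0.2456 -0.5471  0.23  ] shift tool [ 0.1111 -0.5462  0.7322] turn [-2.5573e+00  7.0000e-04  2.0000e-03] F [ 0.   0.3 -0.5] tool axes y,z [-0.912 -0.409  0.   ] [-0.409  0.912  0.002]
cam in tool [-0.06921845  0.08216974  0.0016308 ]
```

```bash
python3 -m handwheel '[[0,0,0,0.146,0,0],[0,0,0,0.146,0,0],[0,0,0,0.146,0,0],[0,0,0,0.146,0,0],[0,-0.05,0,0,0,0],[0,-0.05,0.02,0,0,0],[0,-0.05,0.03,0,0,0],[0,0,0.05,0,0,0],[0,0,0.05,0,0,0],[0,0,0.05,0,0,0]]' 0; python3 -c "
from h import *
go(O+Rc@[-.13,.058,.12],yc+np.pi/2)"
```

```text
time_s: 1.4
tool_pos: [0.4346, -0.3748, 0.2942]
orientation: [1.036, 1.555, 2.418]
contact_force: [0.7, 0.0, 0.5]
opening: 0.0001
t 1.4 tip [ 0.4338 -0.3741  0.2212] shift tool [0.1086 0.1239 0.7076] turn [-0.0257  0.0083 -0.0136] F [0.7 0.  0.5] tool axes y,z [-0.982  0.187  0.014] [0.187 0.982 0.008]
```

```bash
python3 -m handwheel '[[0,0,0.058,-0.025,0.008,-0.013],[0,0,0.06,0,0,0],[0,0,0.06,0,0,0],[0,0.01,0.06,0,0,0],[0,0.02,0.06,0,0,0],[0,0.02,0.06,0,0,0],[0,0.02,0.06,0,0,0],[0,0.02,0.06,0,0,0],[0,0.02,0.06,0,0,0],[0,0.01,0.05,0,0,0]]'; python3 -c "
from h import *
go(O+Rc@[-.13,.058,.12],yc+np.pi/2)"
```

```text
time_s: 2.65
tool_pos: [0.4106, 0.2297, 0.2933]
orientation: [0.408, 1.567, 1.817]
contact_force: [0.9, -0.9, 0.7]
opening: -0.0
t 2.65 tip [0.4105 0.23   0.2203] shift tool [ 0.1008 -0.0147  0.1184] turn [ 0.0007  0.0038 -0.0017] F [ 0.9 -0.9  0.7] tool axes y,z [-0.987  0.161  0.002] [0.161 0.987 0.004]
```

```bash
python3 -m handwheel '[[0.02,-0.005,0.05,0,0,0],[0.04,-0.005,0.04,0,0,0],[0.04,-0.005,0.028,0,0,0],[0,0,0,0,0,0]]'; python3 -c "
from h import *
go(O+Rc@[-.13,.058,.045],yc+np.pi/2)
c=shot('wrist','w2')
P=(cloud(c).reshape(-1,3)-O)@Rc
print(np.nanpercentile(P,[2,50,98],axis=0))
for s in(1,-1):
  k=(P[:,0]>-.13)&(P[:,0]<.0)&(abs(P[:,1]-s*.058)<.045)&(abs(P[:,2]-.08)<.007);q=P[k]
  if len(q):print(len(q),np.percentile(q[:,0],[1,10,50,90,99]).round(4),q.mean(0))
k=(P[:,0]<-.02)&(P[:,0]>-.12)&(abs(P[:,2]-.08)<.006);print(P[k][:,1].min(),P[k][:,1].max())
"
```

```text
time_s: 3.15
tool_pos: [0.4431, 0.3515, 0.1901]
orientation: [0.541, 1.567, 1.955]
contact_force: [-0.4, -1.2, 0.5]
opening: 0.0001
t 3.15 tip [0.4429 0.3518 0.1171] shift tool [ 0.072  -0.0023 -0.0069] turn [ 0.0063  0.0037 -0.0022] F [-0.4 -1.2  0.5] tool axes y,z [-0.988  0.156  0.002] [0.156 0.988 0.004]
[[-2.56693104e-01 -1.81068190e-01 -2.09724855e-03]
 [-1.45486352e-01  6.60605457e-02  3.32513618e-05]
 [ 2.72449596e-02  2.95698926e-01  1.94522686e-01]]
184 [-0.0571 -0.0558 -0.0504 -0.0438 -0.0423] [-0.05023017  0.0665297   0.07853716]
2337 [-0.0565 -0.0558 -0.0527 -0.0444 -0.0408] [-0.05134809 -0.07194871  0.07773207]
-0.11317745327574215 0.25912604216555385
```

View pics/w2.png

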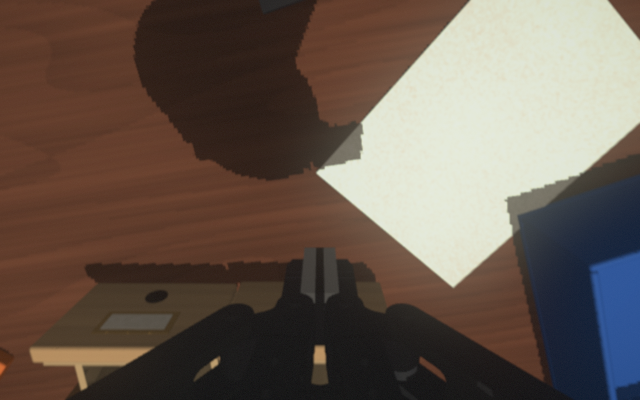

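The wrist view shows the right drawer's front with its black spot (155,296) and label (140,322), with the left front hidden behind the fingers. Both faces are at about xc = -0.055. I'll go down and push the left drawer.

```bash
python3 -m handwheel '[[0.03,-0.002,-0.007,0.006,0.003,-0.002],[0.03,0,0,0,0,0],[0.012,0,0,0,0,0],[0,-0.02,0,0,0,0],[0,-0.02,0,0,0,0],[0,-0.008,0,0,0,0],[0,-0.005,0,0,0,0],[0,-0.004,0,0,0,0],[0,-0.004,0,0,0,0],[0,-0.004,0,0,0,0]]'; python3 -c "
from h import *
go(O+Rc@[-.011,.058,.045],yc+np.pi/2)"
```

```text
time_s: 4.45
tool_pos: [0.5157, 0.334, 0.1335]
orientation: [-0.625, 1.548, 0.783]
contact_force: [-1.3, -0.2, -0.3]
opening: 0.0004
t 4.45 tip [0.5169 0.3352 0.0606] shift tool [ 0.0161 -0.0464 -0.0015] turn [-0.      0.0183  0.0132] F [-1.3 -0.2 -0.3] tool axes y,z [-0.987  0.162 -0.013] [0.162 0.987 0.018]
```

```bash
python3 -m handwheel '[[0.001,-0.004,0,0,0.006,0.004],[0.001,-0.004,0,0,0.006,0.004],[0.001,-0.005,0,0,0.006,0.004],[0.001,-0.005,0,0,0,0],[0.001,-0.005,0,0,0,0]]'; python3 -c "
from h import *
go(O+Rc@[-.011,.058,.045],yc+np.pi/2)
c=shot('top','t2')
P=(cloud(c).reshape(-1,3)-O)@Rc
for s in(1,-1):
  k=(P[:,0]>-.13)&(P[:,0]<.0)&(abs(P[:,1]-s*.098)<.014)&(abs(P[:,2]-.08)<.007);q=P[k]
  if len(q):print(len(q),np.percentile(q[:,0],[1,10,50,90,99]).round(4),q.mean(0))
"
```

```text
time_s: 5.08
tool_pos: [0.54, 0.3307, 0.1292]
orientation: [-1.703, 1.57, -0.294]
contact_force: [-0.9, -0.4, 0.1]
opening: 0.0002
t 5.08 tip [0.5401 0.3307 0.0562] shift tool [ 0.0112 -0.0221 -0.0019] turn [ 0.0009 -0.0002  0.0013] F [-0.9 -0.4  0.1] tool axes y,z [-0.987  0.161 -0.001] [ 0.161  0.987 -0.   ]
64 [-0.0543 -0.053  -0.0469 -0.041  -0.0394] [-0.04693309 -0.09802022  0.07851186]
```

```bash
python3 -m handwheel '[[0.001,-0.004,0,0,0,0],[0.001,-0.004,0,0,0,0],[0.001,-0.004,0,0,0,0],[0.001,-0.003,0,0,0,0]]'; python3 -m handwheel '[[0,-0.002,0,0,0,0],[0,-0.002,0,0,0,0]]'; python3 -c "
from h import *
go(O+Rc@[-.011,.058,.045],yc+np.pi/2)"
```

```text
time_s: 5.62
tool_pos: [0.5562, 0.3278, 0.1247]
orientation: [-1.876, 1.569, -0.467]
contact_force: [-1.6, -0.2, 1.8]
opening: 0.0002
time_s: 5.88
tool_pos: [0.5604, 0.3271, 0.1245]
orientation: [-2.062, 1.57, -0.653]
contact_force: [-1.3, 0.8, 1.6]
opening: 0.0004
t 5.88 tip [0.5604 0.327  0.0515] shift tool [ 0.0065 -0.0014 -0.0015] turn [ 0.0005 -0.0006  0.0011] F [-1.3  0.8  1.6] tool axes y,z [-0.987  0.161 -0.001] [ 0.161  0.987 -0.001]
```

```bash
for i in 1 2 3; do python3 -m handwheel '[[0,-0.002,0,0,0,0]]' | grep -E 'force|tool_pos';done; python3 -c "
from h import *
go(O+Rc@[-.011,.058,.045],yc+np.pi/2)
c=shot('scene','s2')
P=(cloud(c).reshape(-1,3)-O)@Rc
for s in(1,-1):
  k=(P[:,0]>-.13)&(P[:,0]<.01)&(abs(P[:,1]-s*.098)<.014)&(abs(P[:,2]-.078)<.006);q=P[k]
  if len(q):print(len(q),np.percentile(q[:,0],[1,10,50,90,99]).round(4),q.mean(0))
"
```

```text
tool_pos: [0.5616, 0.3269, 0.1245]
contact_force: [-13.2, 1.2, 5.7]
tool_pos: [0.5619, 0.3269, 0.1245]
contact_force: [-14.5, 1.2, 8.1]
tool_pos: [0.562, 0.3269, 0.1246]
contact_force: [-12.6, -0.1, 6.3]
t 6.25 tip [0.5614 0.3268 0.0516] shift tool [ 0.0066  0.0002 -0.0016] turn [ 0.0023 -0.0034 -0.0086] F [-12.6  -0.1   6.3] tool axes y,z [-0.987  0.16   0.009] [ 0.16   0.987 -0.003]
36 [0.002  0.0028 0.0056 0.0092 0.0096] [0.00586042 0.09810025 0.07876087]
65 [-0.0503 -0.0492 -0.0415 -0.0364 -0.0349] [-0.04223507 -0.09740416  0.07765016]
```

The left drawer is home against its stop at 13 N. I'll back off and do the right one.

```bash
python3 -m handwheel '[[0,0.01,0,0,0,0],[0,0.03,0,0,0,0.006],[0,0.045,0,0,0,0],[0,0.01,-0.03,0,0,0],[0,0,-0.045,0,0,0],[0.003,0,-0.03,0,0,0],[0.003,0,-0.011,0,0,0],[0,0,0,0,0,0]]'; python3 -c "
from h import *
go(O+Rc@[-.066,-.058,.05],yc+np.pi/2)"
```

```text
time_s: 7.3
tool_pos: [0.4463, 0.2255, 0.1199]
orientation: [1.618, 1.562, 3.03]
contact_force: [-0.2, -0.5, 0.2]
opening: 0.0
t 7.3 tip [0.4456 0.2256 0.0469] shift tool [-0.0035 -0.0425  0.001 ] turn [ 0.0034 -0.0005 -0.0092] F [-0.2 -0.5  0.2] tool axes y,z [-0.987  0.158  0.009] [ 0.158  0.987 -0.   ]
```

```bash
python3 -m handwheel '[[0,-0.018,0.001,0.003,0,-0.009],[0,-0.012,0,0,0,0],[0,-0.006,0,0,0,0],[0,-0.004,0,0,0,0],[0,-0.004,0,0,0,0],[0,-0.004,0,0,0,0],[0,-0.004,0,0,0,0],[0,-0.004,0,0,0,0],[0,-0.004,0,0,0,0],[0,-0.004,0,0,0,0]]'; python3 -c "
from h import *
go(O+Rc@[-.011,-.058,.05],yc+np.pi/2)"
```

```text
time_s: 8.55
tool_pos: [0.5139, 0.2177, 0.1193]
orientation: [2.588, 1.569, -2.285]
contact_force: [-2.1, 0.5, 1.0]
opening: -0.0001
t 8.55 tip [0.5138 0.2177 0.0463] shift tool [-0.0038 -0.0296 -0.0022] turn [ 0.0018 -0.0014 -0.0009] F [-2.1  0.5  1. ] tool axes y,z [-0.987  0.16   0.001] [ 0.16   0.987 -0.001]
```

```bash
python3 -m handwheel '[[0,-0.004,0,0,0,0],[0,-0.004,0,0,0,0],[0,-0.004,0,0,0,0],[0,-0.004,0,0,0,0],[0,-0.004,0,0,0,0],[0,-0.003,0,0,0,0],[0,-0.002,0,0,0,0]]'; for i in 1 2 3 4 ; do python3 -m handwheel '[[0,-0.002,0,0,0,0]]' | grep -E 'force|tool_pos';done; python3 -c "
from h import *
go(O+Rc@[-.011,-.058,.05],yc+np.pi/2)"
```

```text
time_s: 9.43
tool_pos: [0.5406, 0.2134, 0.1193]
orientation: [2.696, 1.569, -2.177]
contact_force: [-2.3, 0.2, 0.7]
opening: -0.0002
tool_pos: [0.5426, 0.213, 0.1193]
contact_force: [-2.2, -1.2, 0.9]
tool_pos: [0.5432, 0.213, 0.1193]
contact_force: [-18.8, 2.4, 11.0]
tool_pos: [0.5434, 0.213, 0.1193]
contact_force: [-15.6, 2.2, 9.4]
tool_pos: [0.5436, 0.213, 0.1193]
contact_force: [-13.6, 0.7, 7.8]
t 9.93 tip [0.5426 0.2128 0.0463] shift tool [-0.0037  0.0005 -0.0022] turn [ 0.0032 -0.0045 -0.0133] F [-13.6   0.7   7.8] tool axes y,z [-0.987  0.159  0.013] [ 0.159  0.987 -0.004]
```

The right drawer is home too. I'll retract, rise and move over to the lid.

```bash
python3 -m handwheel '[[0,0.01,0,0,0,0],[0,0.03,0,0,0,0.012],[0,0.04,0,0,0,0],[-0.05,0.01,0,0,0,0],[-0.05,0,-0.02,0,0,0],[-0.05,0,-0.04,0,0,0],[0,0,-0.06,0,0,0],[0,0,-0.06,0,0,0],[0,0,-0.06,0,0,0],[0,0,-0.06,0,0,0]]'; python3 -c "
from h import *
m=np.array([.577,-.222,0]);u=np.array([-.478,.878,0])
go(m+.05*u+[0,0,.16],.499)
c=shot('top','t3');P=(cloud(c).reshape(-1,3)-O)@Rc
for s in(1,-1):
  k=(P[:,0]>-.13)&(P[:,0]<.01)&(abs(P[:,1]-s*.058)<.04)&(abs(P[:,2]-.078)<.006);q=P[k]
  if len(q):print(len(q),np.percentile(q[:,0],[1,10,50,90,99]).round(4),q.mean(0))
print(state()['joints'].round(2))"
```

```text
time_s: 11.18
tool_pos: [0.4061, -0.0731, 0.2747]
orientation: [1.837, 1.555, -3.028]
contact_force: [1.8, -0.4, 0.1]
opening: 0.0001
t 11.18 tip [ 0.405  -0.0732  0.2017] shift tool [ 0.0396 -0.1618 -0.0814] turn [ 0.9199 -0.011  -0.0124] F [ 1.8 -0.4  0.1] tool axes y,z [-0.988  0.151  0.015] [ 0.151  0.988 -0.004]
143 [-0.0013 -0.0005  0.0039  0.0084  0.0097] [0.003972   0.0580896  0.07807351]
145 [-0.0012 -0.0004  0.004   0.0087  0.0098] [ 0.00408174 -0.05814095  0.07865523]
[ 0.3  -0.47 -0.4  -0.   -1.66 -2.03]
```

```bash
python3 -m handwheel '[[0,-0.04,-0.02,-0.165,0,0],[0,0,0,-0.165,0,0],[0,0,0,-0.165,0,0],[0,0,0,-0.165,0,0],[0,0,0,0,0,0]]'; python3 -c "
from h import *
m=np.array([.577,-.222,0]);u=np.array([-.478,.878,0])
go(m+.05*u+[0,0,.15],2.07)
print(state()['joints'].round(2))"
```

```text
time_s: 11.85
tool_pos: [0.4414, -0.1088, 0.275]
orientation: [1.496, 1.559, -2.703]
contact_force: [0.2, -0.3, 0.3]
opening: -0.0
t 11.85 tip [ 0.4407 -0.1091  0.202 ] shift tool [ 0.0512 -0.0638 -0.1153] turn [ 0.0141  0.0008 -0.0115] F [ 0.2 -0.3  0.3] tool axes y,z [-0.871 -0.491  0.012] [-0.491  0.871  0.001]
[ 0.21 -0.35 -0.32  0.   -1.62 -1.26]
```

```bash
python3 -m handwheel '[[0,-0.04,-0.03,0.014,0,-0.011],[0,-0.024,-0.05,0,0,0],[0.02,0,-0.035,0,0,0],[0,0,0,0,0,0]]'; python3 -c "
from h import *
m=np.array([.577,-.222,0]);u=np.array([-.478,.878,0])
go(m+.05*u+[0,0,.11],2.07)
c=shot('wrist','w3');c2=shot('scene','s3')
cv2.imwrite('pics/ws3.png',np.hstack([cv2.resize(c['frame'],(400,250)),cv2.resize(c2['frame'][100:300,100:420],(400,250))])[:,:,::-1])
P=cloud(c).reshape(-1,3)-m; a=P@u; b=P@[.878,.478,0]; k=(abs(a)<.025)&(P[:,2]>.055)&(P[:,2]<.14)&(abs(b)<.08)
if k.sum()>30: print(k.sum(),np.percentile(a[k],[2,50,98]),np.percentile(b[k],[2,50,98]),P[k][:,2].min(),P[k][:,2].max(),np.polyfit(P[k][:,2],a[k],1))
C=c['frame'].reshape(-1,3).astype(int);P=P+m
o=(C[:,0]>150)&(C[:,1]<.65*C[:,0])&(C[:,2]<60)&(P[:,2]>.05);print('stamp',o.sum(),P[o].mean(0) if o.any() else '')
"
```

```text
time_s: 12.35
tool_pos: [0.556, -0.1799, 0.2552]
orientation: [-1.934, 1.566, 0.122]
contact_force: [0.4, 0.4, 0.2]
opening: 0.0001
t 12.35 tip [ 0.5563 -0.1799  0.1822] shift tool [0.0722 0.002  0.0031] turn [-0.0139 -0.0018  0.0047] F [0.4 0.4 0.2] tool axes y,z [-0.885 -0.466 -0.005] [-0.466  0.885 -0.002]
5600 [-0.00259889  0.00286436  0.00368569] [-0.06772069 -0.01419773  0.05614148] 0.055001552626585015 0.12796933759912132 [-0.03120948  0.00544042]
stamp 808 [ 0.59528046 -0.2729645   0.10745112]
```

View pics/ws3.png

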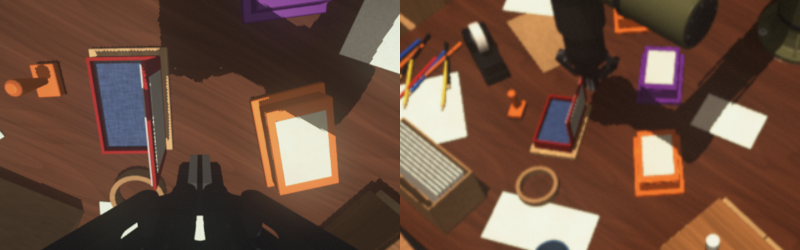

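The wrist view shows the lid free and upright: edge at (155,120), outer face looking right towards the fingers, and the stamp away at (45,80). I'll descend beside the outer face and approach.

```bash
python3 -m handwheel '[[0.03,0.002,0.003,-0.014,-0.002,0.005],[0.03,0,0,0,0,0],[0.012,0,0,0,0,0],[0,0,-0.01,0,0,0],[0,0,-0.008,0,0,0],[0,0,-0.005,0,0,0]]'; python3 -c "
from h import *
m=np.array([.577,-.222,0]);u=np.array([-.478,.878,0])
go(m+.0185*u+[0,0,.108],2.07)"
```

```text
time_s: 13.2
tool_pos: [0.5664, -0.1959, 0.1945]
orientation: [-2.237, 1.551, -0.165]
contact_force: [-0.3, -0.1, 1.1]
opening: -0.0002
t 13.2 tip [ 0.5678 -0.1961  0.1215] shift tool [ 0.0136  0.0034 -0.0093] turn [ 0.0025 -0.012   0.0153] F [-0.3 -0.1  1.1] tool axes y,z [-0.877 -0.481 -0.015] [-0.481  0.877 -0.012]
```

```bash
python3 -m handwheel '[[0.014,0.003,0,0,-0.012,0.015],[0,0,-0.004,0,0,0],[0,0,-0.004,0,0,0],[0.0005,0,-0.005,0,0,0],[0.001,0,-0.005,0,0,0],[0.0015,0,-0.005,0,0,0],[0.0015,0,-0.005,0,0,0],[0.002,0,-0.005,0,0,0]]'; python3 -c "
from h import *
m=np.array([.577,-.222,0]);u=np.array([-.478,.878,0])
s=state();p=(s['tool_pos']+RT(s)[:,0]*.073-m);a=p@u-.0145-.004;z=p[2]-.048;print('a',a,'z',z,'r',np.hypot(a,z),'th',np.degrees(np.arctan2(z,-a)))
go(m+.0185*u+[0,0,.108],2.07)"
```

```text
time_s: 14.2
tool_pos: [0.5813, -0.2286, 0.174]
orientation: [-1.239, 1.57, 0.833]
contact_force: [0.2, 1.7, 1.1]
opening: -0.0003
a -0.026320848336337802 z 0.052975863867635614 r 0.05915428310500227 th 63.57969786885491
t 14.2 tip [ 0.5813 -0.2286  0.101 ] shift tool [-0.007   0.0005  0.0263] turn [0.002  0.0002 0.0005] F [0.2 1.7 1.1] tool axes y,z [-0.877 -0.481 -0.   ] [-0.481  0.877  0.   ]
```

Contact at about 2 N, with the lid at about 63°. I'll follow the arc.

```bash
python3 -m handwheel '[[0.003,0,-0.0045,0,0,0],[0.003,0,-0.0045,0,0,0],[0.003,0,-0.004,0,0,0],[0.0035,0,-0.004,0,0,0],[0.004,0,-0.0035,0,0,0],[0.004,0,-0.0035,0,0,0]]'; cat > q.py <<'E'
from h import *
m=np.array([.577,-.222,0]);u=np.array([-.478,.878,0])
s=state();p=(s['tool_pos']+RT(s)[:,0]*.073-m);a=p@u-.0145-.004;z=p[2]-.048;print('a',a,'z',z,'r',np.hypot(a,z),'th',np.degrees(np.arctan2(z,-a)),s['contact_force'],'b',p@[.878,.478,0])
E
python3 q.py
```

```text
time_s: 14.95
tool_pos: [0.594, -0.2516, 0.1526]
orientation: [-2.371, 1.569, -0.299]
contact_force: [-0.3, -0.2, 2.6]
opening: 0.0004
a -0.05264888062701158 z 0.03158117835622931 r 0.06139442529778483 th 30.957234500242063 [-0.34157817 -0.18108641  2.553676  ] b 0.0008658060027580076
```

```bash
python3 -m handwheel '[[0.0045,0,-0.002,0,0,0],[0.005,0,-0.002,0,0,0],[0.005,0,-0.0015,0,0,0],[0.005,0,-0.001,0,0,0],[0.005,0,-0.0005,0,0,0]]'; python3 q.py; for i in 1 2 3 4; do python3 -m handwheel '[[0.0025,0,0,0,0,0]]' | grep -E 'force|tool_pos';done; python3 q.py
```

```text
time_s: 15.58
tool_pos: [0.5979, -0.2586, 0.1266]
orientation: [-2.579, 1.568, -0.507]
contact_force: [-0.4, -0.9, 0.8]
opening: -0.0002
a -0.06082991554740566 z 0.005649623024256492 r 0.06109170865036199 th 5.306165663068432 [-0.42097172 -0.91073949  0.79463357] b 0.000928933115571432
tool_pos: [0.5978, -0.2586, 0.1235]
contact_force: [0.4, -0.7, 1.1]
tool_pos: [0.5978, -0.2587, 0.1209]
contact_force: [0.1, -0.5, 1.4]
tool_pos: [0.5979, -0.2587, 0.1205]
contact_force: [-6.7, 5.3, 18.7]
tool_pos: [0.5978, -0.2587, 0.1207]
contact_force: [-6.5, 4.9, 13.3]
a -0.06093942676638883 z -0.0003140706895143064 r 0.06094023609253643 th -0.2952893817556739 [-6.49837591  4.93152797 13.26133019] b 0.0008560811109566565
```

The lid is firmly down at z = 0.048. I'll lift off and check everything.

```bash
python3 -m handwheel '[[-0.01,0,0,0,0,0],[-0.03,0,0,0,0,0],[-0.05,0,0,0,0,0],[-0.05,0.03,0,0,0,0],[0,0.05,0,0,0,0],[0,0.05,0,0,0,0],[0,0.05,0,0,0,0],[0,0.03,0,0,0,0],[0,0,0,0,0,0]]'; python3 - <<'E'
from h import *
t=shot('top','t4');s=shot('scene','s4')
for c in(t,s):
    W=cloud(c).reshape(-1,3);P=(W-O)@Rc
    for y in(1,-1):
        k=(P[:,0]>-.13)&(P[:,0]<.01)&(abs(P[:,1]-y*.058)<.04)&(abs(P[:,2]-.078)<.006);print('drawer',np.percentile(P[k][:,0],[1,10]).round(4))
    m=np.array([.577,-.222,0]);u=np.array([-.478,.878,0]);D=W-m;a=D@u;b=D@[.878,.478,0]
    k=(a<-.01)&(a>-.075)&(abs(b)<.05);print('lid z',np.nanpercentile(D[k][:,2],[1,50,99]).round(4),np.polyfit(a[k],D[k][:,2],1))
f=lambda i,x,y,w,h:cv2.resize(i[y:y+h,x:x+w],(400,300),interpolation=cv2.INTER_CUBIC)
t=t['frame'][:,:,::-1];s=s['frame'][:,:,::-1]
cv2.imwrite('pics/end.png',np.vstack([np.hstack([f(t,365,80,160,120),f(t,150,90,130,97)]),np.hstack([f(s,130,130,160,120),f(s,300,240,160,120)])]))
E
```

```text
time_s: 17.2
tool_pos: [0.4074, -0.3604, 0.265]
orientation: [-3.076, 1.57, -1.002]
contact_force: [0.9, -0.5, 0.3]
opening: -0.0001
drawer [-0.0013 -0.0006]
drawer [-0.0015 -0.0006]
  return np.nanmean(a, axis, out=out, keepdims=keepdims)
Traceback (most recent call last):
TypeError: expected non-empty vector for x
```

```bash
python3 - <<'E'
from h import *
t=load('t4');s=load('s4')
for n,c in(('top',t),('scene',s)):
    W=cloud(c).reshape(-1,3);P=(W-O)@Rc
    for y in(1,-1):
        k=(P[:,0]>-.13)&(P[:,0]<.01)&(abs(P[:,1]-y*.058)<.04)&(abs(P[:,2]-.078)<.006);print('drawer',np.percentile(P[k][:,0],[1,10]).round(4))
    m=np.array([.577,-.222,0]);u=np.array([-.478,.878,0]);D=W-m;a=D@u;b=D@[.878,.478,0]
    k=(a<-.01)&(a>-.075)&(abs(b)<.05);print(n,'lid',k.sum())
    if k.sum()>30:print(np.nanpercentile(D[k][:,2],[1,50,99]).round(4),np.polyfit(a[k],D[k][:,2],1))
f=lambda i,x,y,w,h:cv2.resize(i[y:y+h,x:x+w],(400,300),interpolation=cv2.INTER_CUBIC)
t=t['frame'][:,:,::-1];s=s['frame'][:,:,::-1]
cv2.imwrite('pics/end.png',np.vstack([np.hstack([cv2.resize(t,(400,300)),f(t,150,90,130,97)]),np.hstack([f(s,130,130,160,120),f(s,300,240,160,120)])]))
E
```

```text
drawer [-0.0013 -0.0006]
drawer [-0.0015 -0.0006]
top lid 0
drawer [0.002  0.0034]
drawer [0.0021 0.0034]
scene lid 678
[0.0402 0.0465 0.0528] [-0.00263165  0.04639546]
```

View pics/end.png

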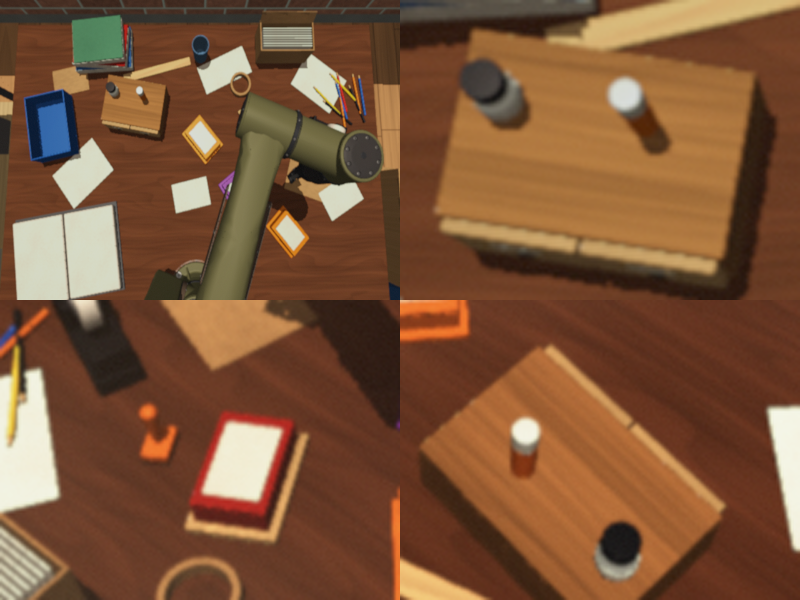

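The lid is shut flat, with slope -0.003 and z of about 0.047. Both drawer fronts are flush, the jar, glue stick, big stamp and tape are where they were, and the robot is clear. I'll hand in.

```bash
python3 -c "
from cell import *
print(close_job())"
```

```text
the job is handed in; nothing more can be done
None
```

The stamp desk is closed up: both drawers are fully home and the red ink-pad lid is shut flat. I handed the job in at about 17 s, well under the 62 s limit.

- **Drawers:** I pushed the left drawer and then the right, using the closed fingertips on the outer faces at about 40 mm/s. Each stopped hard, with a peak of about 13–19 N along the push. Afterwards both fronts sat flush with the chest: −1 mm in the top view and +2 mm in the scene view, which had read 3–4 mm high all along.
- **Lid:** I followed it round its hinge from the outer side with about 2–3 N, then pressed it down until the force rose to about 19 N. The scene view shows it level, with its top at about 47 mm.
- **Everything else:** the final pictures show the ink jar, glue stick, large stamp and tape where they were, and the robot touching nothing.

**Not checked:**
- The small stamps can't be seen inside the closed drawers, so that they are still standing rests on the gentle pushing.
- The arm hid the lid in the last top view, so its flatness was measured from the scene camera only, plus the fingertip height when pressed.

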